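# Ready the label printer

## Robot

A 7-joint arm with a two-finger parallel gripper is mounted at the origin on the work surface. World frame = base frame: x ahead of the robot, y to its left, z up, the work surface at z = 0. Lengths are in m, angles in rad, forces in N, time in s.
With the tool pointing down it reaches from about 0.4 to 0.875 m from the base axis. Payload 19.3 kg.
Tool frame: the origin (TCP) lies at the centre of the arm's flange, where the gripper is bolted on; the fingertips stand robot.finger_overhang ahead of it and the grasp point (between the pads) lies 155 mm ahead of it (robot.finger_overhang is the distance from the TCP to the fingertips, in m); z points along the fingers, y is the line along which they close (so a half turn about z gives the same grasp; the last joint's range is limited). The gripper opens to 85 mm and grips with 20 to 120 N. Pads are 22 mm wide; open, the fingers measure 114 mm over their backs; the gripper's body (76 mm by 85 mm) begins 54 mm behind the grasp point. The pads swing forward as they close: fully open they stand 13 mm farther back than shut.
Start: joints at [-1.298, 0.521, -0.036, 1.599, 0.021, 1.021, -0.113], TCP at [0.21, 0.589, 0.405] pointing down, gripper open.
Joint ranges: [-2.91, 2.91], [-0.3, 2.13], [-1.5, 1.42], [0.17, 2.43], [-1.26, 4.41], [0.16, 1.93], [-2.52, 2.52]. Speed limits (rad/s): [1.89, 1.89, 2.39, 2.39, 3.01, 3.01, 3.01].

## Interface

Orientations are given as a unit quaternion [x, y, z, w].
In Python, from bench import robot gives the robot as it stands. Calls block until the motion is done:
- robot.move_ptp(position, orientation): joint-space move of the TCP to a pose.
- robot.move_linear(position, speed=0.15, attitude=None): straight line of the TCP; attitude=None keeps the orientation; speed is the mean speed in m/s.
- robot.move_j(angles): joint-space move.
- robot.move_gripper(opening): finger opening in m; the grip force is fixed at half the most; returns when the fingers have stopped.
- robot.sleep(seconds).
- robot.solve_ik(position, orientation): joint angles nearest the present ones, or None.
- robot.read_state(): the state.
- robot.get_image(name): name is "scene" or "top"; returns (picture, depth): 384x512x3 uint8, red, green, blue; 384x512 float32, m along the optical axis (not along the pixel's ray), 0 where there is no reading.
- robot.camera_params(name): a dict with "fx", "fy", "cx", "cy" (pixels), "T" (4x4, takes a point from camera to world coordinates). Camera axes: x right, y down, z forward; pixel columns grow to the right and rows downward; lengths in m; the calibration is good to about 2 mm. A picture is of the moment at which its call begins. camera_params takes no time and is no camera call.
A pose or a line that the arm cannot do raises robot.IKError and nothing moves.
- robot.finish_job(): hands the job in; it is judged then, once.
The state is a dict: "t": time; "joints": joint angles; "qvel": joint speeds; "tau": joint torques, N m; "tool_pos": TCP position; "tcp_rot": TCP orientation; "ft_force": force on the tool from outside, world axes, zero at the start; "torque": the same for the moment, N m; "gripper_width": finger opening in m; "grip_force": force on a finger pad.
Only numpy, scipy, OpenCV 4.12 (cv2) and the standard library are available. Lean on these libraries where they do the work, as an engineer would, in place of code of your own. Each camera call takes 0.05 s, during which the arm holds its last target. There are 200 camera calls.

## Task

The label printer on the lab desk has just been given a new roll: push its raised cover down until it is fully closed, then switch the printer on by pressing down the raised end of the rocker switch, and after that press the long feed key fully down and let it come back up. It is all done by pressing with the closed fingertips: do not lift anything or raise the cover further, do not press the round cancel key, do not press the feed key before the printer is on, and leave the things standing around the printer where they are.

Things in the scene. Friction and masses are not known exactly. Their poses are not given: they have to be found in the camera images.
- printer: Grey label printer fixed to the desk, 220 mm deep (x), 250 wide (y), 130 high. Origin: centre of its underside, at desk height; x from its front (paper slot) to its back, y to its left, z up. Left (y -25 to 125 mm): roll well with cover. Right (y -125 to -25): flat key strip, top at z 130; on it at y -75, x 66, 0, -66, in changing order, a rocker, a long feed key and a round cancel key.
- cover (a joint): Angle of the grey cover, rad: 0 closed, grows as its front edge rises (starts 0.28 to 0.45). Hinge along printer y at printer x 100, z 120 mm. A 10 mm plate, 148 mm wide, from 5 to 210 mm forward of the hinge, with a 12 mm hump on it 30 to 135 mm from the hinge. Stiff: stays where it is left; 2 to 5 N down near the front edge closes it, onto a firm stop.
- cover_push (a point): Point on the cover's flat top near its front edge, mid-width, 185 mm from the hinge, 25 mm behind the front edge; moves with the cover. Axes as the printer's when closed; its top is then 130 mm above the desk.
- rocker (a joint): Angle of the grey V-shaped rocker switch, rad: 0 off (at the start), 0.36 fully on. 26 mm (printer x) by 50 mm (printer y), pivot along printer x, 144 mm above the desk; halves are flat faces 25 mm long. Off: the half on the printer's outer right (-y) slopes up, the other is level. On: that half is level, top 148 mm above the desk. Stays where it is left.
- rocker_raised (a point): Point on the face of the rocker's raised half, 18 mm from the pivot towards the printer's -y, mid-width: press here straight down, about 7 mm, about 4 N. Moves with the rocker; axes as the printer's when off. The fixed frame round the rocker is 38 by 60 mm and 5 mm high.
- feed (a joint): Travel of the long feed key in m: 0 up, 0.005 fully down. Spring return, 4.5 N when fully down.
- feed_top (a point): Centre of the top of the long feed key, a grey rectangular key 20 mm (printer x) by 46 mm (printer y), its top 145 mm above the desk when up, in a frame 30 by 56 mm, 5 mm high; axes as the printer's. Moves with the key.
- cancel (a joint): Travel of the round cancel key in m: 0 up, 0.005 fully down. Not to be pressed.
- cancel_top (a point): Centre of the top of the round cancel key, grey, 22 mm in diameter, its top 145 mm above the desk; axes as the printer's.
- tape: Loose roll of tape lying flat on the left of the printer, 96 mm outside diameter, 24 mm high; origin at the centre of its underside. Leave it.
- rack: Loose blue rack of capped sample tubes on the right of the printer, 100 by 70 mm, 92 mm high; origin at the centre of its underside. Leave it.
- spray: Loose white capped bottle behind the printer, 60 mm in diameter, 160 mm high; origin at the centre of its underside. Leave it.
Mind the look-alikes: they are no part of the job. Of the things like the spray, leave any that is blue, orange or yellow; of the rest the larger one is meant.

How it is judged:
On the way, in this order (a step that is already met when the one before it is completed fails the run):
1. the cover is fully closed (value of joint cover below 0.04 rad), for 0.2 s.
2. the rocker is switched on (value of joint rocker above 0.3 rad), for 0.2 s.
3. the feed key is pressed down (value of joint feed above 0.004 m), for 0.05 s.
4. the feed key has come back up (value of joint feed below 0.0015 m), for 0.1 s.
At the end, for the whole second after the job is handed in: Cover closed (below 0.04 rad), rocker on (above 0.3 rad), feed key and cancel key up (within 1.5 mm), tape, rack and bottle within 30 mm of where they stood and upright (within 0.2 rad) (value of joint cover below 0.04 rad and value of joint rocker above 0.3 rad and value of joint each of feed, cancel below 0.0015 m and distance of each of tape, rack, spray from where it was at the start of the episode below 0.03 m and angle between each of spray, rack's own z axis and vertical below 0.2 rad); the robot touches nothing.
It fails at once if the cover is lifted instead of pushed down (value of joint cover above 0.5 rad).
It fails at once if the rocker is switched while the cover is still open (value of joint rocker above 0.2 rad and value of joint cover above 0.06 rad).
It fails at once if the feed key is pressed before the printer is on (value of joint feed above 0.003 m and value of joint rocker below 0.25 rad).
It fails at once if the round cancel key is pressed (value of joint cancel above 0.003 m).
It fails at once if something beside the printer is pushed, lifted or knocked over (distance of any of tape, rack, spray from where it was at the start of the episode above 0.03 m).
It also fails if it takes over 45 s, if anything falls off the work surface, if the arm or the gripper's body presses on something with over 40 N, if the wrist force passes 120 N, or if a joint passes its speed limit or range.

## Working session

There is one attempt and no reset: what is moved stays moved. The work goes in short steps, each a Python script; the robot and the scene stay as the last script left them, time stands still between calls to the robot, and variables do not carry over. Pictures are saved under pics/ and viewed, at most 10 in all, crops included, and the job is handed in when it is done.

```bash
ls; mkdir -p pics
python3 - <<'E'
from bench import robot
import cv2,numpy as np
for n in("scene","top"):
    p,d=robot.get_image(n);cv2.imwrite(f"pics/{n}0.png",p[:,:,::-1]);np.savez(f"{n}0.npz",p=p,d=d)
    c=robot.camera_params(n);print(n,c)
print(robot.finger_overhang,robot.read_state())
E
```

```text
pics
scene {'fx': 348.9364831193412, 'fy': 348.9364831193412, 'cx': 256.43214446333366, 'cy': 194.02898401341403, 'T': array([[ 0.60295115,  0.54596587, -0.58169682,  1.0880714 ],
       [ 0.79776689, -0.4164965 ,  0.43600305, -0.28396382],
       [-0.0042319 , -0.72694699, -0.68668054,  0.63528306],
       [ 0.        ,  0.        ,  0.        ,  1.        ]])}
top {'fx': 355.36272890053885, 'fy': 355.36272890053885, 'cx': 261.87715831320367, 'cy': 192.0481863247628, 'T': array([[ 1.11628552e-02, -9.86466912e-01,  1.63580016e-01,
         5.40055426e-01],
       [-9.99937599e-01, -1.09415270e-02,  2.25396897e-03,
         3.46257755e-02],
       [-4.33650648e-04, -1.63594969e-01, -9.86527495e-01,
         8.76952147e-01],
       [ 0.00000000e+00,  0.00000000e+00,  0.00000000e+00,
         1.00000000e+00]])}
0.1734 {'t': 0.1, 'joints': array([-1.29821028,  0.52189939, -0.03632694,  1.59991193,  0.02120377,
        1.02107914, -0.11278886]), 'qvel': array([ 0.00018899, -0.00214991,  0.00119712, -0.00113346, -0.00015271,
        0.00015027,  0.00152517]), 'tau': array([ 3.35329867e-03, -9.28479624e+01,  1.98364198e+00, -3.70530009e+01,
        1.80919643e-02,  5.39591303e-03, -6.91368678e-05]), 'tool_pos': array([0.21005206, 0.58852486, 0.40423149]), 'tcp_rot': array([ 1.70554620e-01,  9.85348118e-01, -4.54103463e-04, -4.54778063e-05]), 'ft_force': array([ 0.25999541,  0.18138221, -0.10356217]), 'torque': array([ 0.03367959, -0.04820566,  0.02375363]), 'grip_force': 0.0, 'gripper_width': 0.0853802356159668}
```

View pics/top0.png

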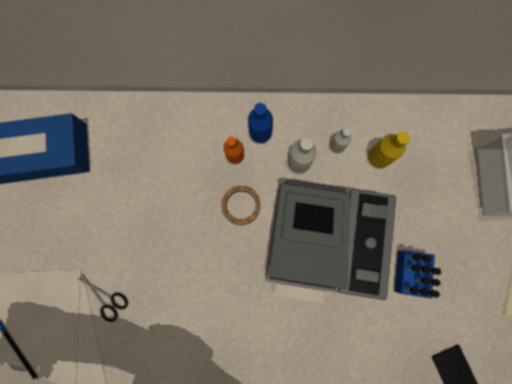

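View pics/scene0.png

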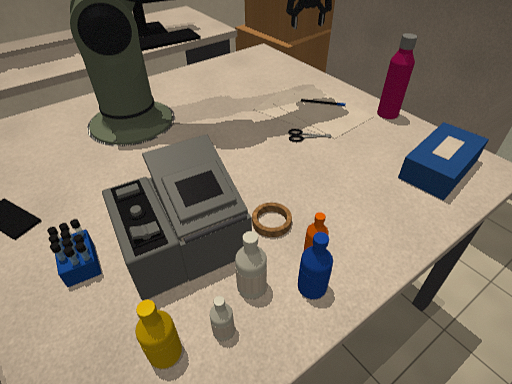

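The top view shows the printer at about (332,240) with its front towards the robot. The strip holds items at (374,207), (371,243, round) and (367,278). Of the five bottles, blue (261,123), orange (234,150) and yellow (388,150) are excluded. Of the two white ones, (302,153) is larger than (341,138), so (302,153) is the spray. Next I'll confirm the rocker, feed key and spray in one crop and measure the strip.

```bash
cat > h.py <<'E'
import numpy as np
from bench import robot
def cloud(n,d):
    c=robot.camera_params(n);v,u=np.mgrid[:d.shape[0],:d.shape[1]]
    P=np.stack([(u-c['cx'])/c['fx']*d,(v-c['cy'])/c['fy']*d,d],-1)
    return P@c['T'][:3,:3].T+c['T'][:3,3]
def ray(n,u,v,z):
    c=robot.camera_params(n);r=c['T'][:3,:3]@[(u-c['cx'])/c['fx'],(v-c['cy'])/c['fy'],1];o=c['T'][:3,3]
    return o+r*(z-o[2])/r[2]
E
python3 - <<'E'
from h import *
import cv2
t=np.load("top0.npz");s=np.load("scene0.npz")
a=cv2.resize(t['p'][120:310,255:445],(570,570),interpolation=3)[:, :400+170]
cr=np.hstack([cv2.resize(t['p'][125:305,290:400],(340,556),interpolation=2),cv2.resize(s['p'][165:305,95:210],(457,556),interpolation=2)])
cr=np.clip(cr.astype(float)*1.6,0,255).astype(np.uint8)
cv2.imwrite("pics/crop.png",cr[:,:,::-1]);print(cr.shape)
W=cloud("top",t['d'])
for u,v in[(374,201),(374,207),(380,207),(366,207),(374,213),(371,243),(367,278),(376,278),(358,278),(390,243),(374,225),(369,260),(310,278),(312,190),(302,147),(341,133)]: print(u,v,W[v,u].round(4))
m=((W[...,2]>.118)&(W[...,2]<.16)&(W[...,0]>.2)).astype(np.uint8);m[:180]=0
n,l,st,_=cv2.connectedComponentsWithStats(m);print(st[1:][st[1:,4]>200])
# strip: fit right edge and back/front of strip
sel=(l==1+np.argmax(st[1:,4]))&(W[...,2]<.135)
P=W[sel][:,:2];b=cv2.minAreaRect((P*1000).astype(np.float32));print(b,cv2.boxPoints(b))
E
```

```text
(556, 797, 3)
374 201 [ 0.647  -0.2011  0.132 ]
374 207 [ 0.6321 -0.1952  0.1492]
380 207 [ 0.6321 -0.2073  0.1498]
366 207 [ 0.6323 -0.1796  0.1462]
374 213 [ 0.6197 -0.1949  0.1484]
371 243 [ 0.5586 -0.1878  0.1436]
367 278 [ 0.4889 -0.1766  0.1451]
376 278 [ 0.4891 -0.1945  0.1455]
358 278 [ 0.4888 -0.1581  0.1467]
390 243 [ 0.5594 -0.2311  0.1311]
374 225 [ 0.5964 -0.1997  0.13  ]
369 260 [ 0.5241 -0.1869  0.1283]
310 278 [ 0.4916 -0.055   0.1998]
312 190 [ 0.6692 -0.0702  0.1319]
302 147 [ 0.7559 -0.0467  0.1578]
341 133 [ 0.8122 -0.1457  0.0856]
[[ 274  180  122  121 6603]]
((569.2039794921875, -111.94732666015625), (250.5911865234375, 220.12074279785156), 81.87644958496094) [[ 442.5427    -220.43323  ]
 [ 660.4547    -251.53809  ]
 [ 695.86523     -3.4614258]
 [ 477.95325     27.643433 ]]
```

View pics/crop.png

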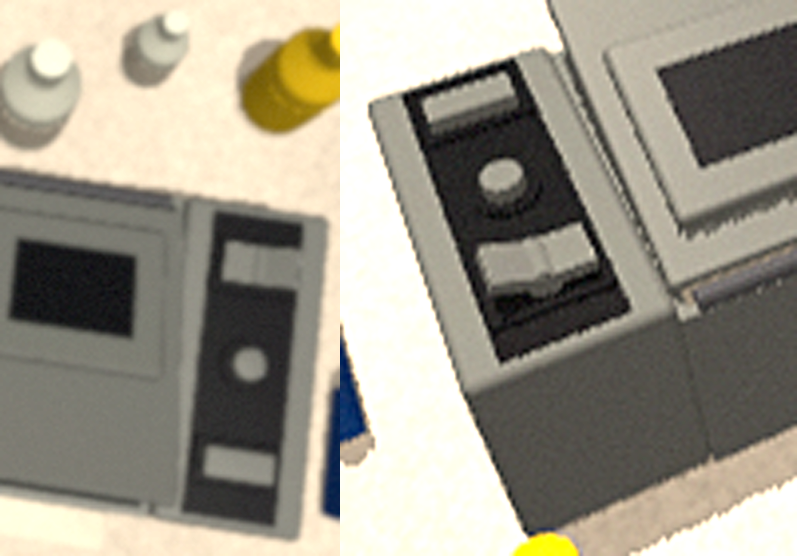

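The crop confirms the layout. The V-shaped rocker is at the back (x +66), the round cancel key is in the middle, and the long feed key is at the front (x −66). The spray is the larger white bottle. The top face measures 250.6 × 220 mm, which matches the given size, and the cancel key's predicted position agrees within 2 mm. Next I'll close the cover.

```bash
cat >> h.py <<'E'
from scipy.spatial.transform import Rotation as R
C=np.array([.5692,-.1119]);yaw=np.deg2rad(-8.12)
ex=np.array([np.cos(yaw),np.sin(yaw),0]);ey=np.array([-ex[1],ex[0],0])
def quat(s): 
    y=s*ex;z=np.array([0,0,-1.]);return R.from_matrix(np.c_[np.cross(y,z),y,z]).as_quat()
def tcp(x,y,ztip): return np.r_[C,0]+x*ex+y*ey+[0,0,ztip+robot.finger_overhang]
def press(x,y,z0,z1,fmax,step=.001,speed=.02):
    "down from tip height z0 in steps until z1 or fmax; prints the force course"
    robot.move_linear(tcp(x,y,z0),.1);robot.sleep(.15);f0=robot.read_state()['ft_force'][2];log=[]
    z=z0
    while z>z1+1e-6:
        z=max(z-step,z1);robot.move_linear(tcp(x,y,z),speed)
        s=robot.read_state();f=s['ft_force'][2]-f0;log.append((round((s['tool_pos'][2]-robot.finger_overhang)*1e3,1),round(f,1)))
        if f>fmax:break
    print(log,s['t']);return z
E
python3 - <<'E'
from h import *
robot.move_gripper(0.0)
print(robot.finger_overhang,robot.read_state()['gripper_width'])
for s in(1,-1):
    print(s,[None if (q:=robot.solve_ik(tcp(*p),quat(s))) is None else q.round(2) for p in[(-.075,.05,.27),(-.075,.05,.13),(.066,-.094,.148),(-.066,-.075,.14)]])
print(robot.read_state()['t'])
E
```

```text
0.1734 -6.933352443498213e-05
1 [array([-0.51,  0.34,  0.64,  1.89, -0.24,  0.99,  0.09]), array([-0.36,  0.53,  0.46,  2.02, -0.37,  0.67,  0.2 ]), array([-0.15,  0.76,  0.65,  1.61, -0.53,  0.96,  0.54]), array([-0.29,  0.62,  0.74,  1.97, -0.59,  0.78,  0.66])]
-1 [array([ 0.89,  0.55, -1.27,  1.82,  0.57,  1.2 ,  2.44]), array([-0.77,  0.9 ,  1.22,  2.04, -1.04,  1.03, -2.29]), array([-0.38,  1.06,  1.22,  1.62, -1.04,  1.24, -2.23]), array([-0.51,  0.9 ,  1.22,  1.98, -1.02,  1.05, -2.08])]
0.8667
```

Run:
```python
from h import *
robot.move_ptp(tcp(-.075,.05,.27),quat(1))
press(-.075,.05,.225,.137,25,step=.008,speed=.06)
press(-.075,.05,.137,.126,14)
robot.sleep(.2)
robot.move_linear(tcp(-.075,.05,.19),.15)
import cv2
robot.move_linear(tcp(.066,-.094,.21),.25)
p,d=robot.get_image("scene");cv2.imwrite("pics/s1.png",p[:,:,::-1]);W=cloud("scene",d)
p,d=robot.get_image("top");V=cloud("top",d)
for c in(W,V):
    q=c.reshape(-1,3);l=(q-np.r_[C,0]);X=l@ex;Y=l@ey
    for x in(-.1,-.085,-.06,.0):
        m=(abs(X-x)<.006)&(abs(Y-.05)<.04)&(q[:,2]>.05);print(x,m.sum(),np.median(q[m,2]).round(4))
print(robot.read_state()['t'])
```

```text
[(np.float64(216.7), np.float64(0.2)), (np.float64(208.6), np.float64(0.3)), (np.float64(200.6), np.float64(-0.5)), (np.float64(192.7), np.float64(0.9)), (np.float64(184.6), np.float64(-0.8)), (np.float64(176.6), np.float64(-0.2)), (np.float64(168.6), np.float64(-0.2)), (np.float64(160.6), np.float64(0.3)), (np.float64(152.6), np.float64(0.6)), (np.float64(144.6), np.float64(0.8)), (np.float64(136.6), np.float64(-0.0))] 7.2333
[(np.float64(136.0), np.float64(-0.5)), (np.float64(134.9), np.float64(0.1)), (np.float64(133.9), np.float64(-0.1)), (np.float64(132.9), np.float64(-0.8)), (np.float64(131.9), np.float64(-0.5)), (np.float64(130.9), np.float64(-1.2)), (np.float64(130.0), np.float64(3.0)), (np.float64(129.7), np.float64(22.8))] 9.6333
-0.1 98 0.1285
-0.085 126 0.1283
-0.06 125 0.1283
0.0 139 0.1402
-0.1 1576 0.667
-0.085 2578 0.6718
-0.06 1291 0.6425
0.0 225 0.1413
11.45
```

View pics/s1.png

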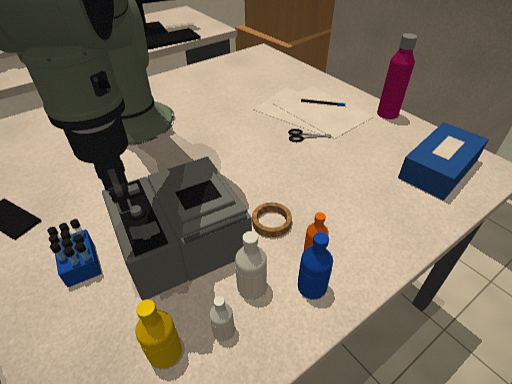

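The cover is closed: its flat top reads about 128 mm level, and the force rose sharply at 130 mm. Fingertips appear at about (128,195). I'll check that projection before pressing the rocker.

Run:
```python
from h import *
s=robot.read_state();c=robot.camera_params("scene")
for P in(s['tool_pos']-[0,0,.1734],tcp(.066,-.094,.148)-[0,0,.1734]):
    q=c['T'][:3,:3].T@(P-c['T'][:3,3]);print(P.round(4),(c['fx']*q[0]/q[2]+c['cx'],c['fy']*q[1]/q[2]+c['cy']))
print(tcp(.066,-.094,.21),s['tcp_rot'],quat(1))
```

```text
[ 0.621  -0.2131  0.2098] (np.float64(125.4066106384144), np.float64(208.57482697385535))
[ 0.6213 -0.2143  0.148 ] (np.float64(133.74312648886473), np.float64(232.5900511693224))
[ 0.62126111 -0.21427988  0.3834    ] [ 7.55020737e-01  6.55700767e-01  1.01583437e-04 -4.24544222e-04] [0.75539619 0.65526834 0.         0.        ]
```

The projection (134,233) matches the rocker's raised half, which sits at about (138,232). I'll press it.

Run:
```python
from h import *
import cv2
press(.066,-.094,.165,.1455,16)
robot.sleep(.25)
robot.move_linear(tcp(.066,-.094,.2),.15)
robot.move_linear(tcp(-.066,-.075,.2),.2)
p,d=robot.get_image("scene")
cr=cv2.resize(p[150:300,85:215],(650,600*15//15),interpolation=2)[:600]
cv2.imwrite("pics/s2.png",np.clip(cr[:,:,::-1]*1.6,0,255).astype(np.uint8));W=cloud("scene",d)
q=W.reshape(-1,3);l=(q-np.r_[C,0]);X=l@ex;Y=l@ey
for y in(-.097,-.093,-.087,-.063,-.057,-.053):
    m=(abs(X-.066)<.008)&(abs(Y-y)<.003)&(q[:,2]>.05);print(y,m.sum(),np.median(q[m,2]).round(4))
print(robot.read_state()['t'])
```

```text
[(np.float64(164.1), np.float64(-0.6)), (np.float64(162.9), np.float64(0.7)), (np.float64(161.9), np.float64(0.0)), (np.float64(160.9), np.float64(1.1)), (np.float64(159.9), np.float64(0.8)), (np.float64(158.9), np.float64(0.7)), (np.float64(157.9), np.float64(-0.1)), (np.float64(156.9), np.float64(0.3)), (np.float64(156.1), np.float64(2.8)), (np.float64(155.1), np.float64(4.3)), (np.float64(154.0), np.float64(3.7)), (np.float64(152.9), np.float64(3.2)), (np.float64(151.8), np.float64(2.8)), (np.float64(150.9), np.float64(1.9)), (np.float64(149.9), np.float64(2.5)), (np.float64(148.9), np.float64(1.0)), (np.float64(148.1), np.float64(5.2)), (np.float64(148.0), np.float64(18.5))] 16.7
-0.097 23 0.1468
-0.093 23 0.1468
-0.087 22 0.147
-0.063 23 0.1515
-0.057 24 0.1536
-0.053 20 0.152
18.3167
```

View pics/s2.png

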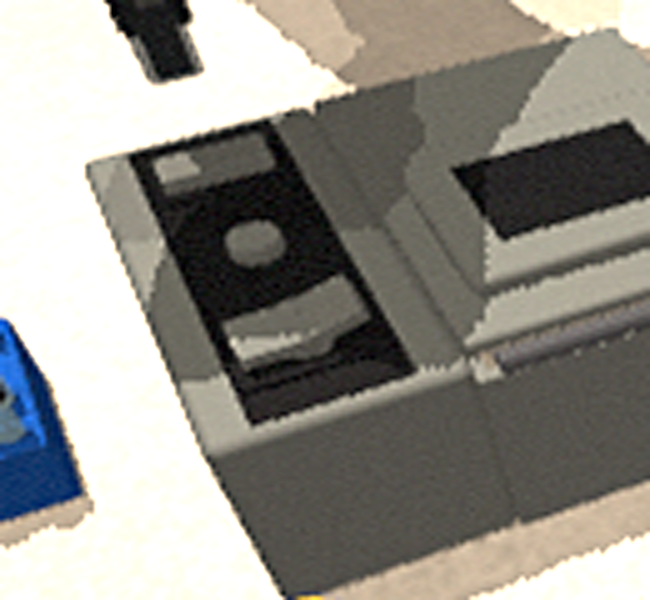

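The rocker is on: its outer half at about (270,345) is level at 147 mm and its inner half at about (335,305) is raised. The cover is still closed. Next is the feed key.

Run:
```python
from h import *
import cv2
press(-.066,-.075,.149,.1375,10)
robot.sleep(.15)
robot.move_linear(tcp(-.066,-.075,.2),.15)
robot.move_linear(tcp(-.066,-.075,.27),.2)
robot.sleep(.3)
p,d=robot.get_image("scene");W=cloud("scene",d)
cv2.imwrite("pics/s3.png",np.clip(p[:,:,::-1]*1.3,0,255).astype(np.uint8))
q=W.reshape(-1,3);l=(q-np.r_[C,0]);X=l@ex;Y=l@ey
for x,y in((-.066,-.075),(0,-.075),(.066,-.093),(-.085,.05)):
    m=(abs(X-x)<.006)&(abs(Y-y)<.006)&(q[:,2]>.05);print(x,y,m.sum(),np.median(q[m,2]).round(4))
print(robot.read_state()['t'])
```

```text
[(np.float64(148.1), np.float64(0.4)), (np.float64(147.0), np.float64(-0.3)), (np.float64(145.9), np.float64(-0.6)), (np.float64(145.0), np.float64(0.7)), (np.float64(144.0), np.float64(2.7)), (np.float64(143.0), np.float64(3.1)), (np.float64(142.0), np.float64(3.9)), (np.float64(141.0), np.float64(3.2)), (np.float64(140.1), np.float64(6.0)), (np.float64(139.7), np.float64(23.0))] 21.625
-0.066 -0.075 34 0.1442
0 -0.075 66 0.3539
0.066 -0.093 33 0.1467
-0.085 0.05 17 0.1283
23.1833
```

View pics/s3.png

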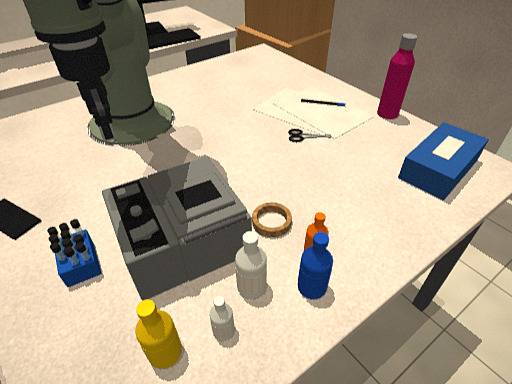

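The feed key bottomed at 139.7 mm and came back up to 144 mm. The cover at (200,195) is closed, and the tape (272,218), rack (75,255) and bottle (251,268) haven't moved. The arm is clear of everything.

```bash
python3 -c "
from bench import robot
print(robot.finish_job())"
```

```text
the job is handed in; nothing more can be done
None
```

I closed the cover, switched the rocker on, and pressed the feed key fully down and let it come back up; nothing around the printer moved, and the job was handed in at about 23 s (no verdict was returned).

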